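# Pack the barista kit and hold the crate's spring clamp open

### The arm

A 7-joint arm with a two-finger parallel gripper is mounted at the origin on a cart in front of the work surface, level with it; the furniture and walls round the work are solid. World frame = base frame: x ahead of the robot, y to its left, z up, the work surface at z = 0. Lengths are in m, angles in rad, forces in N, time in s.
With the tool pointing down it reaches from about 0.4 to 0.875 m from the base axis. Payload 4.4 kg.
Tool frame: the origin (TCP) lies between the finger pads; the fingertips stand robot.tcp_to_tips ahead of it and the grasp point (between the pads) lies 8 mm behind it (robot.tcp_to_tips is the distance from the TCP to the fingertips, in m); z points along the fingers, y is the line along which they close (so a half turn about z gives the same grasp; the last joint's range is limited). The gripper opens to 85 mm and grips with 20 to 120 N. Pads are 22 mm wide; open, the fingers measure 114 mm over their backs; the gripper's body (76 mm by 85 mm) begins 54 mm behind the grasp point. The pads swing forward as they close: fully open they stand 13 mm farther back than shut.
Start: joints at [-1.334, 0.628, 0.038, 1.517, -0.027, 0.996, -0.02], TCP at [0.194, 0.62, 0.242] pointing down, gripper open.
Joint ranges: [-3.06, 3.06], [-0.37, 2.12], [-1.25, 1.32], [0.18, 2.47], [-1.1, 4.24], [0.23, 1.98], [-2.94, 2.94]. Speed limits (rad/s): [2.57, 2.57, 3.14, 3.14, 3.14, 3.14, 3.14].

### API

Orientations are given as [roll, pitch, yaw] about the fixed x, y, z axes, in that order (R = Rz(yaw) Ry(pitch) Rx(roll)).
In Python, from station import read_state, cams, robot gives the robot as it stands.
- The arm moves only by the tool drive_tool, never from a script. Its arguments are lists of equal length, an entry for each row: "delta_pos": the shift along the tool's x, y, z in cm, a list of three; "roll": the turn about the tool's z in degrees. In form: {"delta_pos": [[x, y, z], ...], "roll": [roll, ...]}. A call has exactly 5 rows; each row is the pose to reach, as a shift and turn from the pose commanded when the call began, along the tool's axes at that moment; what a row does not reach only later rows make up. A row lasts 1/12 s, in which the tool goes at most 41.7 mm and 7.16 degrees, less where a joint would pass 70% of its speed; a pose out of reach is approached as far as the arm can. A call with a gripper value outside its range is refused whole. "jaw" is the closure, from -1 (fully open) to 1 (shut), set as the call begins (left out, the last holds). The fingers move at their own pace and stop on an object; the grip force is fixed at half the most. Time passes only in rows, so rows that repeat a pose let the fingers close, or fill a call up. It gives the time, the measured TCP pose, the force, the opening and the grip force at its end, in the units of the state.
- read_state(): the state, without advancing time (a new reading comes with each control period).
- cams.capture(name): name is "scene" or "top" or "wrist"; returns the picture (420x560x3 uint8, blue, green, red); there is no depth.
- cams.calibration(name): a dict with "intrinsics" (3x3 intrinsics, pixels), "T" (4x4, takes a point from camera to world coordinates). Camera axes: x right, y down, z forward; pixel columns grow to the right and rows downward; lengths in m; the calibration is good to about 2 mm. A picture is of the moment at which its call begins: read the wrist's pose just before it. calibration takes no time and is no camera call; for the wrist camera it gives the pose at the moment of the call.
- robot.finish_job(): hands the job in; it is judged then, once.
The state is a dict: "time": time; "joint_positions": joint angles; "qvel": joint speeds; "tau": joint torques, N m; "position": TCP position; "tool_rot": TCP orientation; "ft_force": force on the tool from outside, world axes, zero at the start; "torque": the same for the moment, N m; "grip_width": finger opening in m; "finger_force": force on a finger pad.
Only numpy, scipy, OpenCV 4.12 (cv2) and the standard library are available. Lean on these libraries where they do the work, as an engineer would, in place of code of your own. Each camera call takes 0.05 s, during which the arm holds its last target. There are 200 camera calls.

### The job

Pack the barista kit for the terrace bar: stand the cocoa shaker and the black tamper upright on the crate's floor, beside the bar measure in the bay between the end wall and the spring-loaded clamp board, setting them down rather than dropping them in. Then pull the board's bar handle out until the red bands on its two rods have just come clear of the brass bushings, no farther, and finish while still holding it there, so that the small milk pitcher can be lowered into the gap. Leave the pitcher and the sugar box where they stand.

Things in the scene. Friction and masses are not known exactly. Their poses are not given: they have to be found in the camera images.
- crate: open wooden carry crate with steel corners, 200 x 200 mm, rim 60 mm above the counter, firm on rubber feet (does not slide). Origin: centre of its underside, on the counter; z up; +y points from the bar handle to the packing bay and is within 0.25 rad of the robot's right (world -y), so the handle is on the left; x runs along the row of packed things. Walls 8 mm thick, floor 10 mm above the origin
- bay (a point): centre of the bay's floor (0, 54, 10 mm in the crate frame). The bay is 184 mm along x (-92 to +92) and 76 mm along y (+16, the board's felt face at rest, to +92, the end wall). The bar measure near its -x end leaves about 133 to 138 mm of the row for the shaker (67 mm) and the tamper (58 mm), in either order
- clamp (a joint): how far the clamp board and its handle are pulled out (m) along the crate's -y. 0: home, as its springs push it at the start. 0.070: the mark, the 10 mm red bands on the rods just clear of the bushings. 0.082: hard stop. It springs back when let go; takes about 4 N to start, 9 N at the mark. Board 178 mm wide, its top 59 mm above the counter
- clamp_bar (a point): middle of the bar handle, which moves with the board: a round black bar 12 mm thick, 84 mm long along the crate's x, axis 34 mm above the counter, 62 mm outside the crate's -y wall at rest. Its ends join the two 8 mm steel rods (about 70 mm clear between them); fingers fit over its middle from above, one on each side
- shaker: pale grey cocoa shaker with perforated dome, 67 mm across and 105 mm tall, 0.22 kg, upright; straight body 64 mm across up to 75 mm, dome 67 mm across above that. Origin: centre of its underside. Starts on the counter to the left of the crate
- tamper: tamper with black handle, steel base 58 mm across and 18 mm high, handle 36 mm across from 28 to 93 mm, 0.42 kg, upright, total height 94 mm. Origin: centre of its underside. Starts on the counter to the left of the crate
- jigger: steel double-ended bar measure, 43 mm across and 86 mm tall, loose, already upright on the bay's floor near its -x end. Origin: centre of its underside
- pitcher: small pale grey milk pitcher, 66 x 101 x 81 mm, waiting on the counter behind and to the right of the crate; not to be moved. Origin: centre of its underside
- sugar_caddy: small black box of sugar sachets, 68 x 120 x 74 mm, at the back; not to be moved. Origin: centre of its underside
Mind the look-alikes: they are no part of the job. Leave any purple look-alike of the tamper alone.

How it is judged:
On the way, in this order (a step that is already met when the one before it is completed fails the run):
1. shaker, tamper and bar measure stand upright on the bay's floor, let go, with the clamp board home (x of shaker in the frame of crate between -0.0625 and 0.0625 m and y of shaker in the frame of crate between 0.044 and 0.064 m and z of shaker in the frame of crate between 0.005 and 0.015 m and angle between each of shaker, tamper, jigger's own z axis and vertical below 0.1 rad and x of tamper in the frame of crate between -0.067 and 0.067 m and y of tamper in the frame of crate between 0.039 and 0.069 m and z of tamper in the frame of crate between 0.005 and 0.015 m and x of jigger in the frame of crate between -0.0765 and 0.0765 m and y of jigger in the frame of crate between 0.032 and 0.076 m and z of jigger in the frame of crate between 0.005 and 0.015 m and contact force between the fingers and shaker below 0.2 N and contact force between the fingers and tamper below 0.2 N and value of joint clamp below 0.006 m), for 0.2 s.
2. the clamp board is pulled out to the mark by the gripper (value of joint clamp between 0.066 and 0.078 m and contact force between the fingers and crate above 4 N), for 0.3 s.
At the end, for the whole second after the job is handed in: Fingers still holding the handle (4 N or more), the clamp board at rest 66 to 78 mm out (mark: 70 mm); shaker, tamper and bar measure upright (0.1 rad), at rest and untouched on the bay floor, in a row along the end wall, none more than 2 mm past the board's rest line (all of step 2 and x of shaker in the frame of crate between -0.0625 and 0.0625 m and y of shaker in the frame of crate between 0.044 and 0.064 m and z of shaker in the frame of crate between 0.005 and 0.015 m and angle between each of shaker, tamper, jigger's own z axis and vertical below 0.1 rad and x of tamper in the frame of crate between -0.067 and 0.067 m and y of tamper in the frame of crate between 0.039 and 0.069 m and z of tamper in the frame of crate between 0.005 and 0.015 m and x of jigger in the frame of crate between -0.0765 and 0.0765 m and y of jigger in the frame of crate between 0.032 and 0.076 m and z of jigger in the frame of crate between 0.005 and 0.015 m and velocity of joint clamp between -0.01 and 0.01 m/s and contact force between the fingers and shaker below 0.2 N and contact force between the fingers and tamper below 0.2 N and linear speed of each of shaker, tamper below 0.02 m/s); the arm keeps its last pose, push and grip.
It fails at once if the shaker or the tamper is dropped into the crate ((x of shaker in the frame of crate between -0.09 and 0.09 m and y of shaker in the frame of crate between 0.01 and 0.1 m and z of shaker in the frame of crate below 0.055 m and linear speed of shaker above 0.5 m/s) or (x of tamper in the frame of crate between -0.09 and 0.09 m and y of tamper in the frame of crate between 0.01 and 0.1 m and z of tamper in the frame of crate below 0.055 m and linear speed of tamper above 0.5 m/s)).
It fails at once if the pitcher or the sugar box is moved by more than 20 mm (distance of any of pitcher, sugar_caddy from where it was at the start of the episode above 0.02 m).
It also fails if it takes over 67 s, if anything falls off the work surface, if the arm or the gripper's body presses on something with over 40 N, if the wrist force passes 120 N, or if a joint passes its speed limit or range.

## Working session

There is one attempt and no reset: what is moved stays moved. The work goes in short steps, Python scripts to look and compute and a tool call to move; the robot and the scene stay as the last step left them, time stands still between calls to the robot, and variables do not carry over. Pictures are saved under pics/ and viewed, at most 12 in all, crops included, and the job is handed in when it is done.

Besides the shell and the picture viewer there is one more tool, called after "Call:" by a JSON object that holds its "api" and its "payload". drive_tool: Moves the arm, as the interface text tells. Its arguments: {"type":"object","properties":{"delta_pos":{"type":"array","items":{"type":"array","items":{"type":"number"}}},"roll":{"type":"array","items":{"type":"number"}},"jaw":{"type":"number"}},"required":["delta_pos","roll"]}

```bash
ls; mkdir -p pics; python3 - <<'E'
from station import read_state, cams, robot
import cv2,numpy as np
s=read_state();print({k:np.round(v,3).tolist() for k,v in s.items()});print(robot.tcp_to_tips,[a for a in dir(robot) if a[0]!='_'])
for n in("scene","top"):
    cv2.imwrite(f"pics/{n}0.png",cams.capture(n)); c=cams.calibration(n);print(n,np.round(c["intrinsics"],1).tolist(),np.round(c["T"],3).tolist())
E
```

```text
pics
{'time': 0.0, 'joint_positions': [-1.334, 0.629, 0.038, 1.518, -0.027, 0.996, -0.02], 'qvel': [0.001, -0.0, 0.001, 0.001, -0.001, 0.001, -0.0], 'tau': [-0.001, -56.341, 1.227, -19.344, 0.011, 0.011, -0.0], 'position': [0.194, 0.62, 0.241], 'tool_rot': [-3.14, 0.0, 2.839], 'ft_force': [-0.722, -0.432, -0.134], 'torque': [-0.016, -0.06, 0.005], 'finger_force': 0.0, 'grip_width': 0.085}
0.011 ['PlanningError', 'finish_job', 'tcp_to_tips']
scene [[442.6, 0.0, 277.0], [0.0, 442.6, 208.2], [0.0, 0.0, 1.0]] [[-0.287, 0.606, -0.742, 1.385], [0.958, 0.188, -0.217, 0.216], [0.008, -0.773, -0.634, 0.746], [0.0, 0.0, 0.0, 1.0]]
top [[442.9, 0.0, 274.3], [0.0, 442.9, 214.9], [0.0, 0.0, 1.0]] [[-0.01, -0.983, 0.185, 0.357], [-1.0, 0.004, -0.029, -0.004], [0.028, -0.185, -0.982, 1.098], [0.0, 0.0, 0.0, 1.0]]
```

View pics/scene0.png

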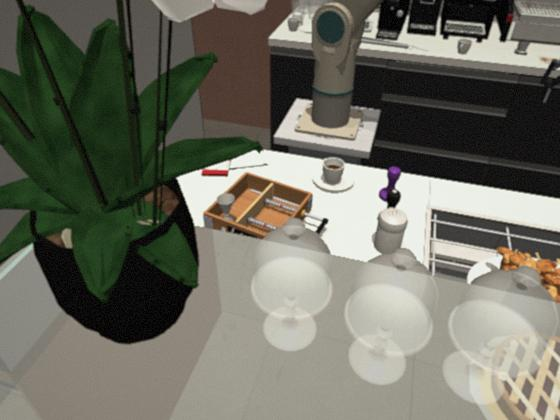

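View pics/top0.png

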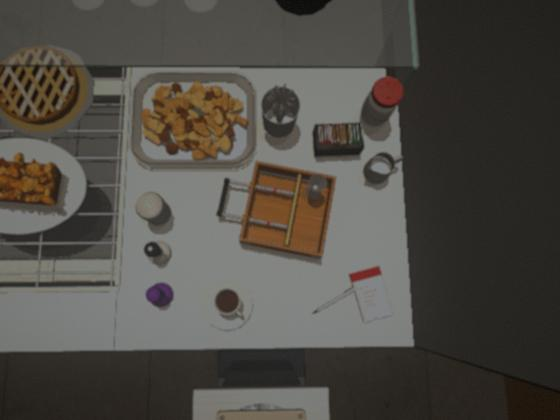

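The scene view shows the crate at about (260,205), with the shaker and tamper at (390,225). In the top view the crate centre is about (290,209), handle bar (223,197), jigger (317,188), shaker (150,207), black tamper (155,250), and the purple look-alike (160,294).

```bash
cat > h.py <<'E'
from station import read_state, cams, robot
import cv2,numpy as np
def ray(c,u,v,z):
    K,T=np.array(c["intrinsics"]),np.array(c["T"]); d=T[:3,:3]@np.linalg.solve(K,[u,v,1.]); o=T[:3,3]
    return o+d*(z-o[2])/d[2]
def proj(c,p):
    K,T=np.array(c["intrinsics"]),np.array(c["T"]); q=K@(T[:3,:3].T@(np.array(p)-T[:3,3])); return q[:2]/q[2]
E
python3 - <<'E'
from h import *
im=cv2.imread("pics/top0.png")[140:315,125:345]
im=cv2.convertScaleAbs(cv2.resize(im,None,fx=3.4,fy=3.4,interpolation=cv2.INTER_CUBIC),alpha=1.5)
for i in range(0,220,20): cv2.putText(im,str(125+i),(int(i*3.4),8),0,.3,(0,255,0)); cv2.line(im,(int(i*3.4),0),(int(i*3.4),595),(0,255,0),1) if i%40==0 else 0
for i in range(0,175,20): cv2.putText(im,str(140+i),(0,int(i*3.4)),0,.3,(0,0,255)); cv2.line(im,(0,int(i*3.4)),(748,int(i*3.4)),(0,0,255),1) if i%40==0 else 0
cv2.imwrite("pics/crop0.png",im)
E
```

```text
(no output)
```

View pics/crop0.png

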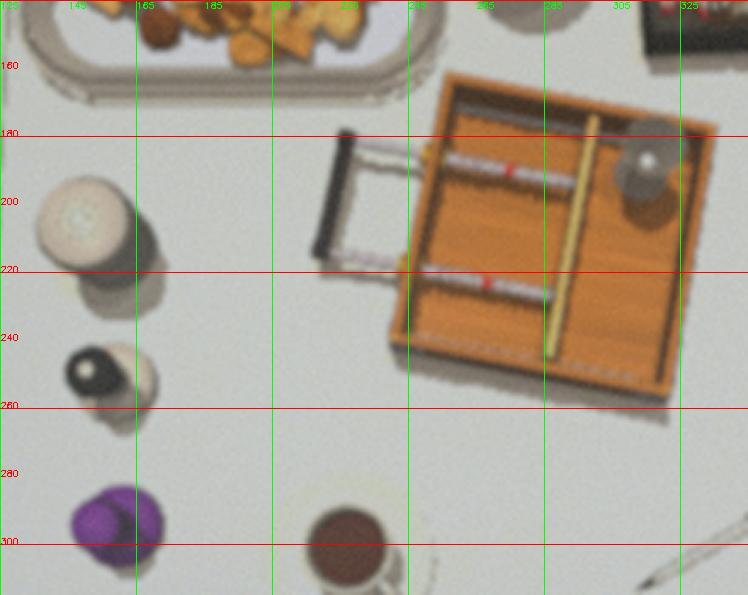

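The crop gives the rim corners at (256.5,162), (336,177.5), (322,257) and (240,241). The shaker dome is at (149.5,205.5), tamper handle top at (151,249.5), bar ends at (227,178) and (219.5,215), and the jigger top at about (316,186).

```bash
python3 - <<'E'
from h import *
c=cams.calibration("top")
P=[ray(c,u,v,.06) for u,v in[(256.5,161.8),(335.9,177.4),(321.8,256.8),(240.3,240.9)]]
for p in P: print(np.round(p,4))
print("sides",[round(np.linalg.norm(P[i]-P[i-1]),4) for i in range(4)])
o=np.mean(P,0); y=(P[1]+P[2]-P[0]-P[3]); y/=np.linalg.norm(y); x=np.cross(y,[0,0,1])
print("crate",o[:2],"ydir",y,"ang of -y from world +y",np.arctan2(y[0],-y[1]))
im=cv2.imread("pics/top0.png")
for n,u,v,z in[("shaker",149.4,205.3,.09),("tamperTop",150.9,249.4,.093),("jig",316.2,185.6,.096),("barA",(345/3.4+125),(132/3.4+140),.04),("barB",(320/3.4+125),(256/3.4+140),.04)]:
    p=ray(c,u,v,z); d=p-o; print(n,np.round(p,4),"crate frame",round(d@x,4),round(d@y,4))
# tamper base outline in image predicted
t=ray(c,150.9,249.4,.093)
print("base centre pred px",proj(c,[t[0],t[1],.018]),"right edge",proj(c,[t[0],t[1]-.029,.018]))
s=ray(c,149.4,205.3,.09);print("dome edges L,R",proj(c,[s[0],s[1]+.0335,.08]),proj(c,[s[0],s[1]-.0335,.08]))
E
```

```text
[0.6846 0.0072 0.06  ]
[ 0.6449 -0.186   0.06  ]
[ 0.4518 -0.1458  0.06  ]
[0.4906 0.0458 0.06  ]
sides [np.float64(0.1978), np.float64(0.1972), np.float64(0.1972), np.float64(0.1954)]
crate [ 0.56798678 -0.06969798] ydir [-0.20013414 -0.97976851  0.        ] ang of -y from world +y -0.20149482798183482
shaker [0.5708 0.2542 0.09  ] crate frame 0.0621 -0.3179
tamperTop [0.4683 0.2458 0.093 ] crate frame 0.1608 -0.2891
jig [ 0.6151 -0.1327  0.096 ] crate frame -0.0588 0.0522
barA [0.6473 0.0814 0.04  ] crate frame -0.0475 -0.1639
barB [0.556  0.0983 0.04  ] crate frame 0.0453 -0.1622
base centre pred px [158.50079233 252.76263498] right edge [170.52840076 252.68006231]
dome edges L,R [135.97519502 206.24181755] [164.93577679 206.130678  ]
```

```bash
cat >> h.py <<'E'
from scipy.spatial.transform import Rotation as Ro
O=np.array([.568,-.0697,0]); Y=np.array([-.2001,-.9798,0]); X=np.cross(Y,[0,0,1]); YAW=2.940
def W(x,y,z): return O+X*x+Y*y+np.array([0,0,z])
def go(*ps,yaw=YAW):
    s=read_state(); R=Ro.from_euler("xyz",s["tool_rot"]); p=np.array(s["position"])
    print("t",round(s["time"],2),"pos",np.round(p,4),"F",np.round(s["ft_force"],1),"w",round(s["grip_width"],4))
    for q in ps:
        r=(yaw-s["tool_rot"][2]+np.pi)%(2*np.pi)-np.pi
        print(" delta cm",np.round(R.inv().apply(np.array(q)-p)*100,2),"roll",round(-np.degrees(r),2))
E
python3 -c "
from h import *
go([.571,.254,.22])"
```

```text
t 0.1 pos [0.1936 0.62   0.2415] F [-0.4  1.2 -0.7] w 0.0852
 delta cm [-46.93 -23.68   2.19] roll -5.8
```

Call:
{"api": "drive_tool", "payload": {"delta_pos": [[-3.6, -1.8, 0.2], [-7.2, -3.6, 0.4], [-10.8, -5.4, 0.6], [-14.4, -7.2, 0.8], [-18.0, -9.0, 1.0]], "roll": [-1, -2, -3, -4, -5.8], "jaw": -1}}

```text
time: 0.52
position: [0.3397, 0.4792, 0.2319]
tool_rot: [-3.141, -0.0, 2.941]
ft_force: [1.4, 0.4, 0.1]
grip_width: 0.0856
finger_force: 0.0
```

```bash
python3 -c "
from h import *
go([.571,.254,.22])"
```

```text
t 0.52 pos [0.3397 0.4792 0.2319] F [1.4 0.4 0.1] w 0.0856
 delta cm [-27.15 -17.47   1.2 ] roll 0.08
```

Call:
{"api": "drive_tool", "payload": {"delta_pos": [[-3.5, -2.2, 0.2], [-7.0, -4.5, 0.4], [-10.4, -6.7, 0.6], [-13.8, -8.9, 0.7], [-17.2, -11.1, 0.8]], "roll": [0, 0, 0, 0, 0]}}

```text
time: 0.93
position: [0.4859, 0.3358, 0.2239]
tool_rot: [-3.141, -0.001, 2.94]
ft_force: [0.6, 0.1, 0.2]
grip_width: 0.0858
finger_force: 0.0
```

Call:
{"api": "drive_tool", "payload": {"delta_pos": [[-3.2, -2.0, 0.1], [-6.0, -3.8, 0.2], [-8.2, -5.2, 0.3], [-9.4, -6.1, 0.4], [-9.6, -6.3, 0.4]], "roll": [0, 0, 0, 0, 0]}}

```text
time: 1.35
position: [0.5684, 0.2531, 0.2196]
tool_rot: [-3.14, 0.001, 2.935]
ft_force: [0.9, 0.4, 1.1]
grip_width: 0.0857
finger_force: 0.0
```

```bash
python3 - <<'E'
from h import *
go([.571,.254,.22])
c=cams.calibration("wrist"); print(np.round(c["intrinsics"],1).tolist(),np.round(c["T"],3).tolist())
cv2.imwrite("pics/w1.png",cams.capture("wrist"))
for n,p in[("shk top",(.5708,.2542,.09)),("tam top",(.4683,.2458,.093)),("tip",np.array(read_state()["position"])-[0,0,.011])]: print(n,proj(c,p))
E
```

```text
t 1.35 pos [0.5684 0.2531 0.2196] F [0.9 0.4 1.1] w 0.0857
 delta cm [-0.23  0.14 -0.04] roll -0.29
[[325.9, 0.0, 281.1], [0.0, 325.9, 207.9], [0.0, 0.0, 1.0]] [[0.205, 0.937, 0.282, 0.496], [0.979, -0.196, -0.062, 0.268], [-0.003, 0.289, -0.957, 0.352], [0.0, 0.0, 0.0, 1.0]]
shk top [283.80728291 204.76786853]
tam top [244.60121068  77.95018199]
tip [285.00112489 265.73488821]
```

View pics/w1.png

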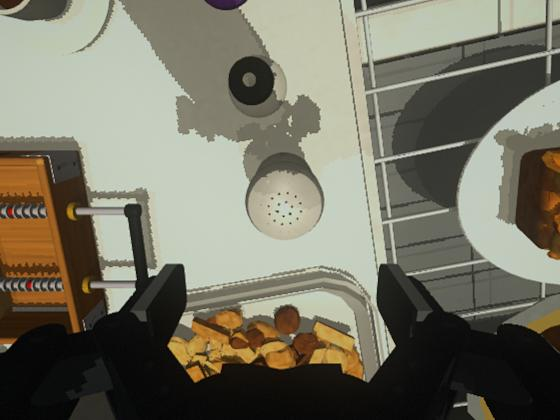

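Wrist view: the shaker dome is centred at about (285,201), with the hole pattern's centre at (285,208). The tamper handle top is at (250,80). The handle bar is on the left at (137,245), and both fingers are visible with nothing between them.

```bash
python3 - <<'E'
from h import *
c=cams.calibration("wrist")
print("shaker",ray(c,285,200.5,.082),ray(c,285,208,.105)); print("tamper",ray(c,250,80,.093))
print("bar",ray(c,133,209,.04),ray(c,142,288,.04))
go([.571,.254,.066])
E
```

```text
shaker [0.56804845 0.25760566 0.082     ] [0.56781098 0.25743221 0.105     ]
tamper [0.46895362 0.25121109 0.093     ]
bar [0.55730453 0.10494149 0.04      ] [0.64420072 0.08492297 0.04      ]
t 1.4 pos [0.567  0.255  0.2197] F [-0.3 -0.1 -0.7] w 0.0854
 delta cm [-0.42  0.   15.37] roll -0.17
```

Call:
{"api": "drive_tool", "payload": {"delta_pos": [[-0.3, 0, 3], [-0.3, 0, 6.5], [-0.3, 0, 10], [-0.3, 0, 13], [-0.3, 0, 14]], "roll": [0, 0, 0, 0, 0]}}

```text
time: 1.82
position: [0.5644, 0.2578, 0.076]
tool_rot: [-3.138, -0.008, 2.944]
ft_force: [-0.9, 0.1, -0.4]
grip_width: 0.0852
finger_force: 0.0
```

Call:
{"api": "drive_tool", "payload": {"delta_pos": [[0, 0, 0.6], [0, 0, 1.1], [0, 0, 1.1], [0, 0, 1.1], [0, 0, 1.1]], "roll": [0, 0, 0, 0, 0]}}

```text
time: 2.23
position: [0.5704, 0.2568, 0.071]
tool_rot: [3.14, 0.002, 2.94]
ft_force: [0.3, 0.3, -0.1]
grip_width: 0.0857
finger_force: 0.0
```

```bash
python3 - <<'E'
from h import *
c=cams.calibration("wrist")
cv2.imwrite("pics/w2.png",cams.capture("wrist"))
go([.570,.255,.068])
E
```

```text
t 2.28 pos [0.5704 0.2566 0.0708] F [-0.  -0.2 -0. ] w 0.0855
 delta cm [ 0.   -0.17  0.28] roll -0.0
```

View pics/w2.png

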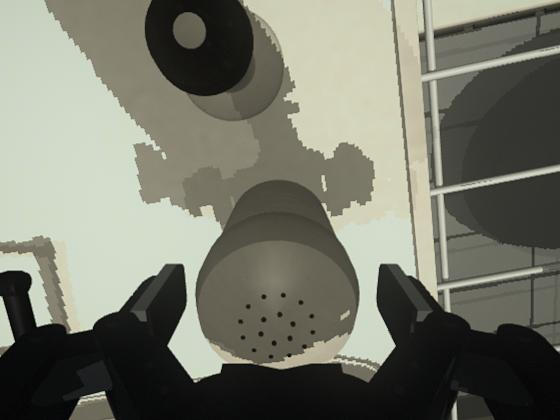

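The dome is between the fingers: its edges are at columns 197 and 358, and the finger faces at 186 and 377. With the jaws open, the tips are about level with the TCP, so I can go 13 mm lower before closing.

Call:
{"api": "drive_tool", "payload": {"delta_pos": [[0, -0.15, 0.5], [0, -0.15, 1.0], [0, -0.15, 1.3], [0, -0.15, 1.3], [0, -0.15, 1.3]], "roll": [0, 0, 0, 0, 0]}}

```text
time: 2.7
position: [0.5688, 0.2545, 0.0558]
tool_rot: [-3.141, -0.001, 2.94]
ft_force: [0.3, 0.9, 0.7]
grip_width: 0.0853
finger_force: 0.0
```

Call:
{"api": "drive_tool", "payload": {"delta_pos": [[0, 0, 0], [0, 0, 0], [0, 0, 0], [0, 0, 0], [0, 0, 0]], "roll": [0, 0, 0, 0, 0], "jaw": 1}}

```text
time: 3.12
position: [0.5694, 0.2548, 0.057]
tool_rot: [3.141, 0.001, 2.94]
ft_force: [-0.7, 0.4, 5.3]
grip_width: 0.0642
finger_force: 65.1
```

Call:
{"api": "drive_tool", "payload": {"delta_pos": [[0, 0, 0], [0, 0, 0], [0, 0, 0], [0, 0, 0], [0, 0, -0.5]], "roll": [0, 0, 0, 0, 0]}}

```text
time: 3.53
position: [0.5685, 0.2545, 0.0607]
tool_rot: [-3.141, -0.001, 2.94]
ft_force: [0.5, -0.6, -1.8]
grip_width: 0.0637
finger_force: 66.1
```

Call:
{"api": "drive_tool", "payload": {"delta_pos": [[0, 0, -2], [0, 0, -5], [0, 0, -8], [0, 0, -11], [0, 0, -12.5]], "roll": [0, 0, 0, 0, 0]}}

```text
time: 3.95
position: [0.5705, 0.2553, 0.1899]
tool_rot: [3.139, 0.004, 2.94]
ft_force: [1.1, -0.1, -2.1]
grip_width: 0.064
finger_force: 66.7
```

```bash
python3 - <<'E'
from h import *
print(W(.056,.054,0)); go(W(.056,.03,.20),W(.056,.054,.20))
E
```

```text
[ 0.5023258 -0.1114036  0.       ]
t 3.95 pos [0.5705 0.2553 0.1899] F [ 1.1 -0.1 -2.1] w 0.064
 delta cm [ -0.67 -34.89  -1.11] roll -0.01
 delta cm [ -0.67 -37.29  -1.12] roll -0.01
```

Call:
{"api": "drive_tool", "payload": {"delta_pos": [[0, -3, -1.5], [0, -6.5, -3], [-0.2, -10, -4.5], [-0.3, -13.5, -6], [-0.5, -17, -6]], "roll": [0, 0, 0, 0, 0]}}

```text
time: 4.37
position: [0.5408, 0.0859, 0.249]
tool_rot: [3.14, 0.004, 2.94]
ft_force: [0.2, 0.3, -2.3]
grip_width: 0.0637
finger_force: 66.8
```

Call:
{"api": "drive_tool", "payload": {"delta_pos": [[0, -3.5, 0], [0, -6.5, 0], [-0.2, -9, 0], [-0.2, -10, 0], [-0.2, -10, 0]], "roll": [0, 0, 0, 0, 0]}}

```text
time: 4.78
position: [0.5212, -0.0144, 0.2463]
tool_rot: [-3.14, -0.0, 2.935]
ft_force: [0.0, 0.0, -2.5]
grip_width: 0.064
finger_force: 66.9
```

Call:
{"api": "drive_tool", "payload": {"delta_pos": [[0, 0, 0], [0, 0, 0], [0, 0, 0], [0, 0, 0], [0, 0, 0]], "roll": [0, 0, 0, 0, 0]}}

```text
time: 5.2
position: [0.5221, -0.01, 0.2462]
tool_rot: [3.141, -0.0, 2.942]
ft_force: [0.3, 0.4, -2.1]
grip_width: 0.0643
finger_force: 66.9
```

```bash
python3 - <<'E'
from h import *
c=cams.calibration("wrist")
np.savez("c3.npz",intrinsics=c["intrinsics"],T=c["T"])
cv2.imwrite("pics/w3.png",cams.capture("wrist"))
go(W(.056,.054,.2))
E
```

```text
t 5.25 pos [ 0.522  -0.0103  0.2462] F [ 0.4 -0.5 -2.6] w 0.064
 delta cm [ -0.08 -10.3    4.62] roll 0.09
```

View pics/w3.png

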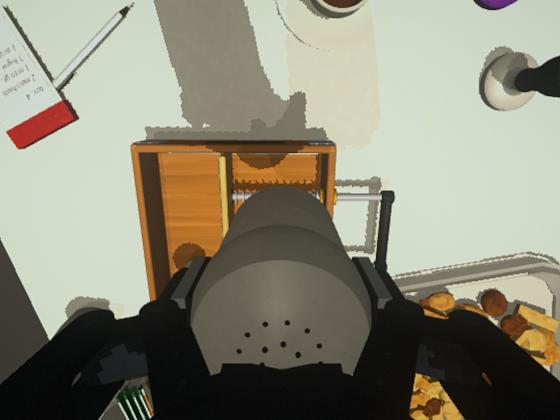

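The wrist view has the shaker held at the centre. The crate rim corners at its +x wall are at about (131,142) and (336,141), and the felt board is at column 225.

```bash
python3 - <<'E'
from h import *
c=np.load("c3.npz"); im=cv2.imread("pics/w3.png"); h=cv2.cvtColor(im,cv2.COLOR_BGR2HSV)
m=((h[...,1]>110)&(h[...,0]<25)&(h[...,2]>50)).astype(np.uint8)
for r in(165,180,200,220): 
    k=np.where(m[r,:345])[0]; print(r,k.min(),k.max())
for u in(160,180,200,250,300): print(u,np.where(m[:260,u])[0].min(), im[135:150,u].sum(1))
for p in[(.1,.1,.06),(.1,-.1,.06)]: print(proj(c,W(*p)))
for u,v in((131.5,142),(336,141)):
    d=ray(c,u,v,.06)-O; print("crate",d@X,d@Y)
E
```

```text
165 133 334
180 135 334
200 138 336
220 140 231
160 144 [342 346 347 355 265 205 212 197 162 201 279 341 351 355 355]
180 140 [342 342 343 350 259 161 149 146 143 180 267 334 351 354 355]
200 140 [339 339 337 349 278 173 136 135 136 150 247 324 343 349 351]
250 140 [330 327 327 334 300 190  97  76 106 127 155 176 173 175 175]
300 141 [342 338 341 338 350 231 131 135 136 136 163 179 184 176 174]
[126.4340301  143.08300474]
[334.27286234 143.49497913]
crate 0.10104053703202671 0.09499504384036003
crate 0.10236952869773383 -0.1015478035919847
```

```bash
sed -i 's/-.0697,0/-.0685,0/' h.py; python3 -c "
from h import *
go(W(.055,.054,.19))"
```

```text
t 5.25 pos [ 0.522  -0.0103  0.2462] F [ 0.4 -0.5 -2.6] w 0.064
 delta cm [ -0.15 -10.18   5.62] roll 0.09
```

Call:
{"api": "drive_tool", "payload": {"delta_pos": [[0, -3, 0], [-0.1, -6, 1], [-0.15, -8.5, 2.5], [-0.15, -10, 4.5], [-0.15, -10.2, 5.6]], "roll": [0, 0, 0, 0, 0]}}

```text
time: 5.67
position: [0.5013, -0.1154, 0.1889]
tool_rot: [-3.139, -0.002, 2.935]
ft_force: [-0.7, 0.3, -2.1]
grip_width: 0.0641
finger_force: 66.9
```

Call:
{"api": "drive_tool", "payload": {"delta_pos": [[0, 0, 1], [0, 0, 2], [0, 0, 3], [0, 0, 3], [0, 0, 3]], "roll": [0, 0, 0, 0, 0]}}

```text
time: 6.08
position: [0.5031, -0.1106, 0.1599]
tool_rot: [3.141, -0.001, 2.941]
ft_force: [0.9, 0.0, -2.0]
grip_width: 0.0639
finger_force: 66.9
```

```bash
python3 - <<'E'
from h import *
go(W(.055,.054,.14),W(.055,.054,.068))
im=cams.capture("top"); cv2.imwrite("pics/t4.png",im)
a=im[150:270,230:350]; b=cams.capture("scene")[150:270,180:340]
f=lambda x,k:cv2.convertScaleAbs(cv2.resize(x,None,fx=k,fy=k,interpolation=cv2.INTER_CUBIC),alpha=1.3)
cv2.imwrite("pics/c4.png",np.hstack([f(a,3.3),f(b,3.3)[:,:400]])[:, :796])
E
```

```text
t 6.08 pos [ 0.5031 -0.1106  0.1599] F [ 0.9  0.  -2. ] w 0.0639
 delta cm [-0.02  0.02  1.99] roll 0.09
 delta cm [-0.03  0.02  9.19] roll 0.09
```

View pics/c4.png

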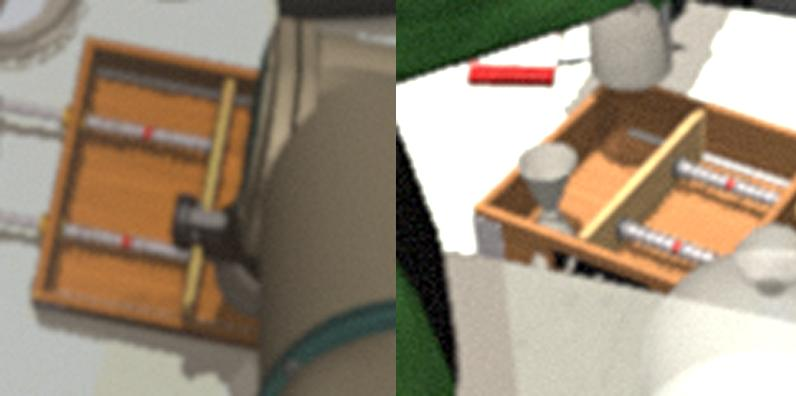

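The scene crop shows the shaker hanging above the bay's far end with its bottom centre at about (251,174), clear of everything. The jigger is at about (227,205), its top centre at (227,198), and the near rim corner at (205,213.5).

```bash
python3 - <<'E'
from h import *
c=cams.calibration("scene"); f=lambda p:np.round((proj(c,p)-[180,150])*3.3+[396,0],1)
print("corner -x+y",f(W(-.1,.1,.06)),"corner +x+y",f(W(.1,.1,.06)))
print("board ends top +y face",f(W(.089,.016,.059)),f(W(-.089,.016,.059)))
print("shaker bottom centre/edges",f(W(.055,.054,.103)))
# jigger top ellipse centre crop (549,162)
d=ray(c,180+(549-396)/3.3,150+162/3.3,.096)-O; print("jig",d@X,d@Y)
E
```

```text
corner -x+y [471. 202.] corner +x+y [613.1  66.3]
board ends top +y face [695.7 102.9] [576.2 230.5]
shaker bottom centre/edges [631.6  65.6]
jig -0.07000870901568594 0.04884463794318618
```

```bash
python3 - <<'E'
from h import *
for n,roi in(("scene",(165,245,195,330)),("top",(155,265,235,345))):
    im=cv2.imread(f"pics/{n}0.png"); h=cv2.cvtColor(im,cv2.COLOR_BGR2HSV); r0,r1,c0,c1=roi
    m=((h[...,1]>110)&(h[...,0]<25)&(h[...,2]>40)).astype(np.uint8); z=np.zeros_like(m); z[r0:r1,c0:c1]=m[r0:r1,c0:c1]
    cs=max(cv2.findContours(z,0,1)[0],key=cv2.contourArea); hull=cv2.convexHull(cs)[:,0]
    q=cv2.approxPolyDP(hull.reshape(-1,1,2),4,True)[:,0]; print(n,q.tolist())
    c=cams.calibration(n)
    print(" rim pred",[np.round(proj(c,W(a,b,.06)),1).tolist() for a,b in((-.1,.1),(.1,.1),(.1,-.1),(-.1,-.1))])
    y=((h[...,0]>18)&(h[...,0]<32)&(h[...,1]>70)&(h[...,2]>(110 if n=="scene" else 70))).astype(np.uint8); z[:]=0; z[r0:r1,c0:c1]=y[r0:r1,c0:c1]
    cs=sorted(cv2.findContours(z,0,1)[0],key=cv2.contourArea)[-1]; print(" board",cv2.minAreaRect(cs),cs[:,0].min(0),cs[:,0].max(0))
    print(" board pred",[np.round(proj(c,W(a,.016,.059)),1).tolist() for a in(.089,-.089)])
c=cams.calibration("scene")
print("shaker0 pred base L/R,dome",[np.round(proj(c,[.5694,.2548,z]),1) for z in(0,.04,.105)])
im=cv2.imread("pics/scene0.png")
for r in(230,238): print(r,im[r,365:415].sum(1).tolist())
im=cams.capture("scene")
for r in(160,168): print(r,im[r,225:275].sum(1).tolist())
print("shaker now pred",[np.round(proj(c,[.5031,-.1106,z]),1) for z in(.103,.14)])
E
```

```text
scene [[204, 212], [245, 173], [310, 193], [302, 218], [262, 237], [215, 228]]
 rim pred [[202.7, 211.2], [245.8, 170.1], [312.5, 191.5], [275.5, 238.5]]
 board ((268.80487060546875, 185.75608825683594), (2.8111279010772705, 8.43338394165039), 51.34019470214844) [266 183] [272 189]
 board pred [[270.8, 181.2], [234.6, 219.8]]
top [[256, 162], [334, 177], [321, 255], [240, 239]]
 rim pred [[336.1, 177.0], [322.1, 257.6], [238.7, 241.2], [255.6, 161.3]]
 board ((292.04522705078125, 212.1944580078125), (3.6810216903686523, 65.11521911621094), 10.539183616638184) [285 180] [299 244]
 board pred [[287.9, 246.2], [301.4, 174.7]]
shaker0 pred base L/R,dome [array([386.4, 245.5]), array([389.2, 233.3]), array([394.1, 212.1])]
230 [709, 710, 710, 706, 709, 713, 715, 710, 717, 718, 674, 494, 306, 281, 319, 344, 346, 352, 314, 305, 311, 301, 328, 329, 343, 355, 349, 357, 358, 360, 364, 365, 361, 367, 347, 346, 316, 315, 309, 442, 636, 711, 716, 712, 711, 708, 711, 710, 705, 709]
238 [713, 711, 705, 713, 713, 715, 643, 499, 435, 377, 290, 276, 306, 331, 340, 356, 367, 376, 371, 378, 386, 406, 403, 402, 403, 406, 397, 403, 399, 390, 403, 386, 396, 386, 374, 363, 364, 474, 640, 719, 714, 710, 711, 712, 705, 714, 710, 711, 710, 710]
160 [238, 373, 452, 450, 415, 402, 573, 708, 725, 725, 722, 723, 662, 472, 357, 345, 369, 390, 389, 393, 404, 391, 395, 387, 386, 378, 389, 379, 389, 374, 369, 367, 362, 364, 335, 270, 246, 257, 367, 453, 456, 458, 459, 453, 455, 460, 463, 453, 462, 449]
168 [715, 709, 706, 603, 425, 406, 405, 378, 347, 333, 344, 430, 506, 451, 323, 308, 335, 354, 363, 378, 369, 373, 383, 375, 371, 379, 375, 366, 351, 372, 351, 350, 333, 340, 315, 304, 269, 259, 325, 422, 471, 463, 453, 458, 462, 454, 464, 454, 494, 620]
shaker now pred [array([251.3, 169.8]), array([250.9, 157.6])]
```

Call:
{"api": "drive_tool", "payload": {"delta_pos": [[-0.1, 0.1, 1], [-0.1, 0.1, 2.2], [-0.1, 0.1, 3.4], [-0.1, 0.1, 4.6], [-0.1, 0.1, 5.2]], "roll": [0, 0, 0, 0, 0]}}

```text
time: 6.65
position: [0.5037, -0.1105, 0.1069]
tool_rot: [3.142, -0.001, 2.94]
ft_force: [0.3, -0.4, -1.8]
grip_width: 0.0637
finger_force: 66.9
```

Call:
{"api": "drive_tool", "payload": {"delta_pos": [[0, 0, 0.6], [0, 0, 1.2], [0, 0, 1.8], [0, 0, 2.4], [0, 0, 2.6]], "roll": [0, 0, 0, 0, 0]}}

```text
time: 7.07
position: [0.5039, -0.1107, 0.0815]
tool_rot: [3.142, -0.001, 2.94]
ft_force: [0.2, 0.3, -1.9]
grip_width: 0.0635
finger_force: 66.9
```

Call:
{"api": "drive_tool", "payload": {"delta_pos": [[0, 0, 0.3], [0, 0, 0.6], [0, 0, 0.9], [0, 0, 1.1], [0, 0, 1.1]], "roll": [0, 0, 0, 0, 0]}}

```text
time: 7.48
position: [0.504, -0.1107, 0.071]
tool_rot: [3.142, -0.001, 2.94]
ft_force: [-0.1, -0.2, -1.4]
grip_width: 0.0638
finger_force: 66.9
```

Call:
{"api": "drive_tool", "payload": {"delta_pos": [[0, 0.05, 0.1], [0, 0.1, 0.2], [0, 0.1, 0.3], [0, 0.1, 0.4], [0, 0.1, 0.4]], "roll": [0, 0, 0, 0, 0]}}

```text
time: 7.9
position: [0.5043, -0.1097, 0.0672]
tool_rot: [-3.142, -0.0, 2.94]
ft_force: [0.5, 0.7, -2.0]
grip_width: 0.0642
finger_force: 66.9
```

Call:
{"api": "drive_tool", "payload": {"delta_pos": [[0, 0, 0.05], [0, 0, 0.1], [0, 0, 0.15], [0, 0, 0.2], [0, 0, 0.2]], "roll": [0, 0, 0, 0, 0]}}

```text
time: 8.32
position: [0.5046, -0.1097, 0.0669]
tool_rot: [3.141, 0.001, 2.94]
ft_force: [-3.0, 1.2, 15.3]
grip_width: 0.0636
finger_force: 68.5
```

Call:
{"api": "drive_tool", "payload": {"delta_pos": [[0, 0, -0.1], [0, 0, -0.1], [0, 0, -0.1], [0, 0, -0.1], [0, 0, -0.1]], "roll": [0, 0, 0, 0, 0], "jaw": -1}}

```text
time: 8.73
position: [0.5043, -0.1098, 0.0661]
tool_rot: [-3.142, -0.0, 2.94]
ft_force: [-0.4, 0.1, -0.7]
grip_width: 0.0857
finger_force: 0.0
```

Call:
{"api": "drive_tool", "payload": {"delta_pos": [[0, 0, 0], [0, 0, 0], [0, 0, -1], [0, 0, -2], [0, 0, -3]], "roll": [0, 0, 0, 0, 0]}}

```text
time: 9.15
position: [0.5045, -0.1098, 0.0974]
tool_rot: [-3.142, 0.0, 2.94]
ft_force: [1.6, 0.4, 0.5]
grip_width: 0.0854
finger_force: 0.0
```

Call:
{"api": "drive_tool", "payload": {"delta_pos": [[0, 0, -3], [0, 0, -7], [0, 0, -10], [0, 1.5, -13], [0, 4, -14]], "roll": [0, 0, 0, 0, 0]}}

```text
time: 9.57
position: [0.5142, -0.0736, 0.2421]
tool_rot: [-3.141, 0.009, 2.934]
ft_force: [0.5, 0.2, -0.1]
grip_width: 0.085
finger_force: 0.0
```

```bash
python3 -c "
from h import *
go([.469,.248,.23],[.469,.248,.07])"
```

```text
t 9.57 pos [ 0.5142 -0.0736  0.2421] F [ 0.5  0.2 -0.1] w 0.085
 delta cm [11.05 30.54  1.08] roll -0.33
 delta cm [11.2  30.56 17.08] roll -0.33
```

```bash
python3 -c "
from h import *
go(W(-.09,.05,.27))"
```

```text
t 9.57 pos [ 0.5142 -0.0736  0.2421] F [ 0.5  0.2 -0.1] w 0.085
 delta cm [-14.21  -3.34  -2.66] roll -0.33
```

Call:
{"api": "drive_tool", "payload": {"delta_pos": [[-3, -0.7, -0.7], [-6.5, -1.5, -1.4], [-10, -2.2, -2], [-13, -3, -2.6], [-14.2, -3.3, -2.6]], "roll": [0, 0, 0, 0, 0]}}

```text
time: 9.98
position: [0.6488, -0.1339, 0.2651]
tool_rot: [-3.141, 0.007, 2.939]
ft_force: [-0.1, -0.4, -0.1]
grip_width: 0.0854
finger_force: 0.0
```

Call:
{"api": "drive_tool", "payload": {"delta_pos": [[0, 0, 0], [0, 0, 0], [0, 0, 0], [0, 0, 0], [0, 0, 0]], "roll": [0, 0, 0, 0, 0]}}

```text
time: 10.4
position: [0.6441, -0.1306, 0.2627]
tool_rot: [3.141, -0.0, 2.941]
ft_force: [-0.4, 0.1, -0.7]
grip_width: 0.0856
finger_force: 0.0
```

```bash
python3 - <<'E'
from h import *
c=cams.calibration("wrist"); np.savez("c5.npz",intrinsics=c["intrinsics"],T=c["T"])
im=cams.capture("wrist"); cv2.imwrite("pics/w5.png",im)
go([.469,.248,.23])
for n,p in[("walls inner +x",(.092,.092,.06)),("",(.092,.016,.06)),("-x",(-.092,.092,.06)),("shk",(.054,.053,.105)),("jig",(-.065,.05,.096))]: print(n,np.round(proj(c,W(*p)),1))
E
```

```text
t 10.45 pos [ 0.6443 -0.1308  0.2627] F [ 0.5  0.2 -0.2] w 0.0851
 delta cm [24.73 33.61  3.28] roll 0.04
walls inner +x [229.6 -13.2]
 [314.9 -13.1]
-x [237.5 188.2]
shk [272.4  21.6]
jig [276.8 168.7]
```

View pics/w5.png

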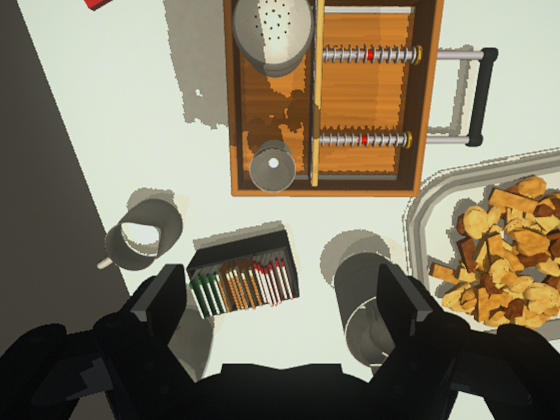

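Wrist view: the shaker stands in the bay, dome at (273,37) with the hole centre at (274,20). The jigger top is at (273,167), the board at column 317, and the end wall at column 240. The gap between shaker and jigger is free.

```bash
python3 - <<'E'
from h import *
c=np.load("c5.npz"); cf=lambda u,v,z:np.round([(ray(c,u,v,z)-O)@X,(ray(c,u,v,z)-O)@Y],4)
im=cv2.imread("pics/w5.png"); g=cv2.medianBlur(cv2.cvtColor(im,cv2.COLOR_BGR2GRAY),3)
ci=cv2.HoughCircles(g[120:205,235:312],cv2.HOUGH_GRADIENT,1.2,30,param1=100,param2=12,minRadius=20,maxRadius=29); print(ci[0][:3]+[235,120,0] if ci is not None else None)
print("jig",cf(273,167,.096),"shk",cf(274,20,.105),"TCP at release",(np.array([.5043,-.1098,0])-O)@X,(np.array([.5043,-.1098,0])-O)@Y)
print("corner -x+y outer",cf(232,196,.06),"corner -x-y",cf(417,195,.06))
E
```

```text
[[271.60000229 171.00000381  23.        ]]
jig [-0.0634  0.0535] shk [0.0551 0.0517] TCP at release 0.054149129999999976 0.05321210999999999
corner -x+y outer [-0.1005  0.0982] corner -x-y [-0.0993 -0.098 ]
```

Call:
{"api": "drive_tool", "payload": {"delta_pos": [[2.3, 3.1, 0.2], [4.7, 6.4, 0.4], [7.1, 9.7, 0.6], [9.5, 13, 0.8], [11.9, 16.3, 1]], "roll": [0, 0, 0, 0, 0]}}

```text
time: 10.87
position: [0.5595, 0.0539, 0.2525]
tool_rot: [3.141, 0.0, 2.94]
ft_force: [0.7, 0.8, 0.2]
grip_width: 0.0851
finger_force: 0.0
```

Call:
{"api": "drive_tool", "payload": {"delta_pos": [[2.4, 3.2, 0.5], [4.8, 6.5, 1], [7.2, 9.8, 1.5], [9.6, 13, 2], [11.4, 15.6, 2.3]], "roll": [0, 0, 0, 0, 0]}}

```text
time: 11.28
position: [0.4778, 0.2309, 0.2292]
tool_rot: [3.141, -0.001, 2.943]
ft_force: [0.7, 0.7, 0.5]
grip_width: 0.0855
finger_force: 0.0
```

Call:
{"api": "drive_tool", "payload": {"delta_pos": [[1.1, 1.4, 0], [1.4, 1.8, 0], [1.4, 1.8, 0], [1.4, 1.8, 0], [1.4, 1.8, 0]], "roll": [0, 0, 0, 0, 0]}}

```text
time: 11.7
position: [0.4714, 0.2463, 0.2295]
tool_rot: [-3.141, 0.001, 2.937]
ft_force: [0.5, -0.5, 0.0]
grip_width: 0.0855
finger_force: 0.0
```

```bash
python3 - <<'E'
from h import *
c=cams.calibration("wrist"); im=cams.capture("wrist"); cv2.imwrite("pics/w6.png",im)
u,v=proj(c,[.4695,.248,.093]); print(u,v)
g=cv2.cvtColor(im,cv2.COLOR_BGR2GRAY); r0,c0=int(v)-60,int(u)-60; r0=max(r0,0)
m=(g<60).astype(np.uint8); z=np.zeros_like(m); z[r0:r0+120,c0:c0+120]=m[r0:r0+120,c0:c0+120]
k=max(cv2.findContours(z,0,1)[0],key=cv2.contourArea); (a,b),r=cv2.minEnclosingCircle(k); print(a,b,r,cv2.contourArea(k),cv2.boundingRect(k))
t=ray(c,a,b,.088); print(t); go([t[0],t[1],.06],[.4695,.248,.06])
E
```

```text
283.2480728761875 197.5976056951689
284.0086669921875 192.1127166748047 20.508411407470703 1164.5 (265, 172, 39, 41)
[0.4661483  0.24938305 0.088     ]
t 11.75 pos [0.4714 0.2463 0.2295] F [ 0.2  0.2 -0. ] w 0.0857
 delta cm [ 0.59  0.21 16.95] roll -0.19
 delta cm [ 0.23  0.14 16.95] roll -0.19
```

Call:
{"api": "drive_tool", "payload": {"delta_pos": [[0.1, 0.1, 3.5], [0.3, 0.15, 7], [0.3, 0.15, 10.5], [0.3, 0.15, 13.5], [0.3, 0.15, 15]], "roll": [0, 0, 0, 0, 0]}}

```text
time: 12.17
position: [0.4668, 0.2478, 0.0761]
tool_rot: [-3.138, -0.003, 2.937]
ft_force: [-0.5, -0.6, -0.5]
grip_width: 0.0853
finger_force: 0.0
```

Call:
{"api": "drive_tool", "payload": {"delta_pos": [[0, 0, 0.8], [0, 0, 1.6], [0, 0, 1.8], [0, 0, 1.8], [0, 0, 1.8]], "roll": [0, 0, 0, 0, 0]}}

```text
time: 12.58
position: [0.4685, 0.2505, 0.0622]
tool_rot: [3.14, 0.001, 2.94]
ft_force: [0.6, 1.1, -0.4]
grip_width: 0.085
finger_force: 0.0
```

```bash
python3 -c "
from h import *
go([.4685,.248,.062])"
```

```text
t 12.58 pos [0.4685 0.2505 0.0622] F [ 0.6  1.1 -0.4] w 0.085
 delta cm [-0.05 -0.25  0.02] roll -0.03
```

Call:
{"api": "drive_tool", "payload": {"delta_pos": [[0, -0.2, 0], [0, -0.2, 0], [0, -0.2, 0], [0, -0.2, 0], [0, -0.2, 0]], "roll": [0, 0, 0, 0, 0], "jaw": 1}}

```text
time: 13.0
position: [0.4677, 0.2489, 0.0619]
tool_rot: [3.141, 0.001, 2.94]
ft_force: [-0.5, -0.0, 5.1]
grip_width: 0.0331
finger_force: 58.9
```

Call:
{"api": "drive_tool", "payload": {"delta_pos": [[0, 0, 0], [0, 0, 0], [0, 0, 0], [0, 0, 0], [0, 0, 0]], "roll": [0, 0, 0, 0, 0]}}

```text
time: 13.42
position: [0.4678, 0.2489, 0.062]
tool_rot: [3.141, 0.001, 2.94]
ft_force: [0.3, 0.1, 5.0]
grip_width: 0.0332
finger_force: 59.0
```

Call:
{"api": "drive_tool", "payload": {"delta_pos": [[0, 0, -2], [0, 0, -5], [0, 0, -8], [0, 0, -11], [0, 0, -13]], "roll": [0, 0, 0, 0, 0]}}

```text
time: 13.83
position: [0.4676, 0.2486, 0.1934]
tool_rot: [3.141, 0.001, 2.94]
ft_force: [0.3, -0.1, -2.2]
grip_width: 0.0331
finger_force: 60.4
```

```bash
python3 -c "
from h import *
go(W(-.010,.054,.19))"
```

```text
t 13.83 pos [0.4676 0.2486 0.1934] F [ 0.3 -0.1 -2.2] w 0.0331
 delta cm [-17.19 -34.45   0.32] roll 0.0
```

Call:
{"api": "drive_tool", "payload": {"delta_pos": [[-1.5, -3, -1], [-3.2, -6.4, -2], [-4.9, -9.8, -2], [-6.6, -13.2, -2], [-8.3, -16.6, -2]], "roll": [0, 0, 0, 0, 0]}}

```text
time: 14.25
position: [0.5149, 0.0674, 0.2111]
tool_rot: [-3.141, -0.001, 2.941]
ft_force: [0.5, 0.7, -3.5]
grip_width: 0.0329
finger_force: 60.6
```

Call:
{"api": "drive_tool", "payload": {"delta_pos": [[-1.7, -3.4, 0], [-3.4, -6.8, 0], [-5.1, -10.2, 0], [-6.6, -13.2, 0], [-7.9, -15.8, 0]], "roll": [0, 0, 0, 0, 0]}}

```text
time: 14.67
position: [0.5606, -0.1046, 0.2106]
tool_rot: [-3.14, -0.002, 2.938]
ft_force: [-0.5, 0.7, -3.1]
grip_width: 0.0331
finger_force: 60.6
```

Call:
{"api": "drive_tool", "payload": {"delta_pos": [[-0.7, -1.4, 0], [-1, -2, 0], [-1, -2, 0], [-1, -2, 0], [-1, -2, 0]], "roll": [0, 0, 0, 0, 0]}}

```text
time: 15.08
position: [0.5665, -0.1205, 0.211]
tool_rot: [3.14, -0.002, 2.943]
ft_force: [-0.7, 0.1, -2.7]
grip_width: 0.0335
finger_force: 60.6
```

```bash
python3 - <<'E'
from h import *
go(W(-.010,.054,.19))
c=cams.calibration("wrist"); np.savez("c7.npz",intrinsics=c["intrinsics"],T=c["T"]); cv2.imwrite("pics/w7.png",cams.capture("wrist"))
E
```

```text
t 15.08 pos [ 0.5665 -0.1205  0.211 ] F [-0.7  0.1 -2.7] w 0.0335
 delta cm [-0.11 -0.28  2.09] roll 0.16
```

View pics/w7.png

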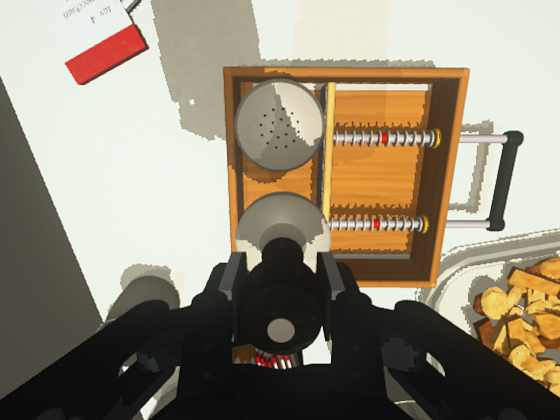

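Wrist view: the tamper is held upright. Its base disc spans columns 237–330 with its front edge at row 193, and it hangs between the shaker at (279,125) and the jigger.

```bash
python3 - <<'E'
from h import *
c=np.load("c7.npz"); p=np.array([.5665,-.1205,.211]); z=.211-.062+.018
for q in[(.029,0),(.029*.7,.029*.714),(.029*.7,-.029*.714),(0,.029),(0,-.029)]:
    print(q,np.round(proj(c,p*[1,1,0]+X*q[0]+Y*q[1]+[0,0,z]),1),np.round(proj(c,p*[1,1,0]+X*q[0]+Y*q[1]+[0,0,z-.018]),1))
g=cv2.cvtColor(cv2.imread("pics/w7.png"),cv2.COLOR_BGR2GRAY)
print(g[180:205,283].tolist()); print(g[232,228:246].tolist(),g[232,322:340].tolist())
print("shk top",np.round(proj(c,W(.0545,.0525,.115)),1))
E
```

```text
(0.029, 0) [281.7 194.3] [281.6 187. ]
(0.0203, 0.020706) [245.  209.2] [248.1 200.7]
(0.0203, -0.020706) [318.3 209.3] [315.1 200.9]
(0, 0.029) [231.7 242.5] [235.8 231.5]
(0, -0.029) [331.3 242.7] [327.1 231.7]
[142, 146, 146, 147, 146, 148, 147, 148, 149, 151, 152, 118, 83, 83, 85, 108, 119, 118, 122, 122, 124, 127, 128, 131, 131]
[243, 235, 161, 141, 160, 158, 157, 147, 128, 138, 137, 125, 127, 126, 129, 129, 128, 126] [113, 155, 209, 205, 204, 200, 193, 181, 163, 156, 155, 155, 156, 155, 156, 157, 156, 156]
shk top [279.8 126.3]
```

Call:
{"api": "drive_tool", "payload": {"delta_pos": [[0.1, -0.1, 0.5], [0.1, -0.25, 1], [0.1, -0.25, 2], [0.1, -0.25, 2.5], [0.1, -0.25, 2.5]], "roll": [0, 0, 0, 0, 0]}}

```text
time: 15.55
position: [0.5642, -0.1249, 0.1844]
tool_rot: [-3.142, -0.004, 2.94]
ft_force: [-0.5, 0.2, -3.1]
grip_width: 0.0331
finger_force: 60.6
```

```bash
python3 -c "
from h import *
go(W(-.008,.054,.072))"
```

```text
t 15.55 pos [ 0.5642 -0.1249  0.1844] F [-0.5  0.2 -3.1] w 0.0331
 delta cm [-0.08  0.2  11.24] roll 0.01
```

Call:
{"api": "drive_tool", "payload": {"delta_pos": [[0, 0, 1], [0, 0, 2], [0, 0, 3], [0, 0, 3], [0, 0, 3]], "roll": [0, 0, 0, 0, 0]}}

```text
time: 15.97
position: [0.5648, -0.1252, 0.1552]
tool_rot: [-3.142, -0.002, 2.94]
ft_force: [0.1, 0.5, -3.7]
grip_width: 0.0333
finger_force: 60.6
```

```bash
python3 -c "
from h import *
go(W(-.008,.054,.072))"
```

```text
t 15.97 pos [ 0.5648 -0.1252  0.1552] F [ 0.1  0.5 -3.7] w 0.0333
 delta cm [0.   0.22 8.32] roll 0.0
```

Call:
{"api": "drive_tool", "payload": {"delta_pos": [[0, 0.2, 0.7], [0, 0.2, 1.4], [0, 0.2, 2.1], [0, 0.2, 2.8], [0, 0.2, 3.4]], "roll": [0, 0, 0, 0, 0]}}

```text
time: 16.38
position: [0.5656, -0.1233, 0.1214]
tool_rot: [-3.142, -0.001, 2.94]
ft_force: [0.1, 0.6, -3.3]
grip_width: 0.033
finger_force: 60.6
```

Call:
{"api": "drive_tool", "payload": {"delta_pos": [[0, 0, 0.7], [0, 0, 1.4], [0, 0, 2.1], [0, 0, 2.8], [0, 0, 3.3]], "roll": [0, 0, 0, 0, 0]}}

```text
time: 16.8
position: [0.5656, -0.1233, 0.0883]
tool_rot: [3.142, -0.001, 2.94]
ft_force: [-0.0, -0.3, -4.5]
grip_width: 0.0333
finger_force: 60.6
```

```bash
python3 -c "
from h import *
go(W(-.008,.054,.072))"
```

```text
t 16.8 pos [ 0.5656 -0.1233  0.0883] F [-0.  -0.3 -4.5] w 0.0333
 delta cm [0.06 0.02 1.63] roll -0.0
```

Call:
{"api": "drive_tool", "payload": {"delta_pos": [[0, 0, 0.3], [0, 0, 0.6], [0, 0, 0.9], [0, 0, 1.2], [0, 0, 1.3]], "roll": [0, 0, 0, 0, 0]}}

```text
time: 17.22
position: [0.5658, -0.1233, 0.076]
tool_rot: [3.142, -0.0, 2.94]
ft_force: [0.1, -0.1, -2.8]
grip_width: 0.0331
finger_force: 60.6
```

Call:
{"api": "drive_tool", "payload": {"delta_pos": [[0, 0, 0.1], [0, 0, 0.2], [0, 0, 0.3], [0, 0, 0.4], [0, 0, 0.4]], "roll": [0, 0, 0, 0, 0]}}

```text
time: 17.63
position: [0.5659, -0.1233, 0.0722]
tool_rot: [3.142, 0.0, 2.94]
ft_force: [0.8, 0.2, -3.7]
grip_width: 0.0328
finger_force: 60.6
```

Call:
{"api": "drive_tool", "payload": {"delta_pos": [[0, 0, 0.05], [0, 0, 0.1], [0, 0, 0.15], [0, 0, 0.2], [0, 0, 0.2]], "roll": [0, 0, 0, 0, 0]}}

```text
time: 18.05
position: [0.5665, -0.1232, 0.072]
tool_rot: [3.141, 0.002, 2.94]
ft_force: [-2.4, 1.3, 10.0]
grip_width: 0.0335
finger_force: 61.7
```

Call:
{"api": "drive_tool", "payload": {"delta_pos": [[0, 0, -0.1], [0, 0, -0.1], [0, 0, -0.1], [0, 0, -0.1], [0, 0, -0.1]], "roll": [0, 0, 0, 0, 0], "jaw": -1}}

```text
time: 18.47
position: [0.5659, -0.1234, 0.0712]
tool_rot: [-3.142, -0.0, 2.94]
ft_force: [-0.5, -0.6, -0.1]
grip_width: 0.0852
finger_force: 0.0
```

Call:
{"api": "drive_tool", "payload": {"delta_pos": [[0, 0, 0], [0, 0, 0], [0, 0, -1], [0, 0, -2.5], [0, 0, -4]], "roll": [0, 0, 0, 0, 0]}}

```text
time: 18.88
position: [0.5656, -0.1233, 0.1119]
tool_rot: [3.142, -0.001, 2.94]
ft_force: [0.3, 0.1, 0.2]
grip_width: 0.0852
finger_force: 0.0
```

Call:
{"api": "drive_tool", "payload": {"delta_pos": [[0, 0, -3.5], [0, 0, -7], [0, 0, -10], [0, 0, -12], [0, 0, -13]], "roll": [0, 0, 0, 0, 0]}}

```text
time: 19.3
position: [0.5674, -0.1237, 0.2453]
tool_rot: [3.141, 0.006, 2.94]
ft_force: [0.0, 0.3, 0.2]
grip_width: 0.0851
finger_force: 0.0
```

```bash
python3 -c "
from h import *
go(W(-.0,-.163,.20), W(-.05,-.05,.25))"
```

```text
t 19.3 pos [ 0.5674 -0.1237  0.2453] F [0.  0.3 0.2] w 0.0851
 delta cm [ 1.08 21.72  4.53] roll -0.01
 delta cm [-3.96 10.42 -0.44] roll -0.01
```

Call:
{"api": "drive_tool", "payload": {"delta_pos": [[-1.5, 3, -0.5], [-3, 6, -1], [-4.5, 9, -1.5], [-6, 11.4, -1.5], [-6, 11.4, -1.5]], "roll": [0, 0, 0, 0, 0]}}

```text
time: 19.72
position: [0.6506, -0.0159, 0.2558]
tool_rot: [3.136, 0.002, 2.948]
ft_force: [-0.1, 1.2, -0.3]
grip_width: 0.0854
finger_force: 0.0
```

Call:
{"api": "drive_tool", "payload": {"delta_pos": [[0, 0, 0], [0, 0, 0], [0, 0, 0], [0, 0, 0], [0, 0, 0]], "roll": [0, 0, 0, 0, 0]}}

```text
time: 20.13
position: [0.647, -0.0249, 0.2564]
tool_rot: [-3.141, -0.0, 2.938]
ft_force: [-0.1, 0.6, 0.1]
grip_width: 0.0855
finger_force: 0.0
```

```bash
python3 - <<'E'
from h import *
c=cams.calibration("wrist"); np.savez("c8.npz",intrinsics=c["intrinsics"],T=c["T"]); cv2.imwrite("pics/w8.png",cams.capture("wrist"))
go(W(0,-.163,.15))
for n,p in[("shk",(.0545,.0525,.115)),("tam",(-.0105,.054,.103)),("jig",(-.064,.0535,.096)),("bar+",(.042,-.163,.034)),("bar-",(-.042,-.163,.034))]: print(n,np.round(proj(c,W(*p)),1))
E
```

```text
t 20.18 pos [ 0.6471 -0.0247  0.2564] F [-1.  -0.1 -0.1] w 0.0851
 delta cm [ 6.89 10.42 10.64] roll -0.08
shk [135.4  42.6]
tam [149.7 129.5]
jig [160.  188.7]
bar+ [385.1  71.6]
bar- [378.1 155.3]
```

View pics/w8.png

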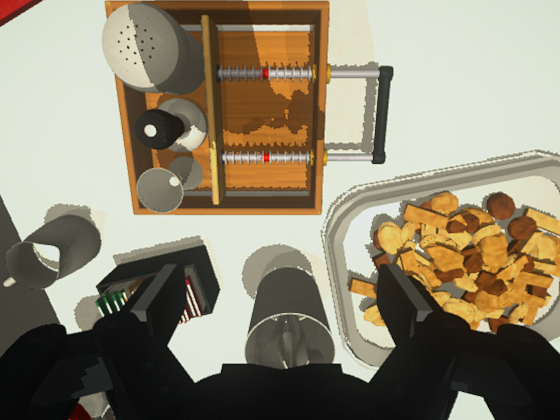

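The wrist view shows the shaker (140,47), tamper (151,131) and jigger (160,190) upright in the row with the board home. The bar ends are at (385,72) and (378,158), as predicted.

Call:
{"api": "drive_tool", "payload": {"delta_pos": [[2, 3, 1.5], [4, 6, 4], [6, 9, 7], [6.9, 10.4, 9.5], [6.9, 10.4, 10.6]], "roll": [0, 0, 0, 0, 0], "jaw": 0}}

```text
time: 20.6
position: [0.596, 0.0987, 0.1469]
tool_rot: [3.14, -0.008, 2.948]
ft_force: [-0.7, 0.1, 0.2]
grip_width: 0.043
finger_force: 0.0
```

Call:
{"api": "drive_tool", "payload": {"delta_pos": [[0, 0, 0], [0, 0, 0], [0, 0, 1], [0, 0, 2], [0, 0, 2]], "roll": [0, 0, 0, 0, 0]}}

```text
time: 21.02
position: [0.6003, 0.0906, 0.129]
tool_rot: [-3.14, -0.001, 2.938]
ft_force: [-0.3, -0.4, 0.0]
grip_width: 0.0427
finger_force: 0.0
```

```bash
python3 - <<'E'
from h import *
go(W(0,-.163,.027)); cams.capture("wrist"); go(W(0,-.163,.027))
E
```

```text
t 21.02 pos [0.6003 0.0906 0.129 ] F [-0.3 -0.4  0. ] w 0.0427
 delta cm [-0.04  0.08 10.2 ] roll -0.11
t 21.07 pos [0.6004 0.0909 0.1296] F [ 0.  -0.6  0.5] w 0.0423
 delta cm [-0.03  0.05 10.26] roll -0.09
```

Call:
{"api": "drive_tool", "payload": {"delta_pos": [[0, 0, 1.5], [0, 0, 3.5], [0, 0, 5.5], [0, 0, 7], [0, 0, 8]], "roll": [0, 0, 0, 0, 0]}}

```text
time: 21.48
position: [0.6004, 0.0915, 0.0491]
tool_rot: [-3.141, -0.001, 2.939]
ft_force: [-0.2, 0.5, -0.9]
grip_width: 0.0429
finger_force: 0.0
```

Call:
{"api": "drive_tool", "payload": {"delta_pos": [[0, 0, 0.8], [0, 0, 1.6], [0, 0, 2.1], [0, 0, 2.1], [0, 0, 2.1]], "roll": [0, 0, 0, 0, 0]}}

```text
time: 21.9
position: [0.6009, 0.0921, 0.0295]
tool_rot: [3.141, 0.0, 2.94]
ft_force: [-0.1, 0.1, 0.6]
grip_width: 0.0426
finger_force: 0.0
```

Call:
{"api": "drive_tool", "payload": {"delta_pos": [[0, 0, 0], [0, 0, 0], [0, 0, 0], [0, 0, 0], [0, 0, 0]], "roll": [0, 0, 0, 0, 0], "jaw": 1}}

```text
time: 22.32
position: [0.601, 0.0912, 0.03]
tool_rot: [-3.141, 0.001, 2.94]
ft_force: [-0.3, -1.9, 6.5]
grip_width: 0.0094
finger_force: 58.5
```

```bash
python3 - <<'E'
from h import *
go(W(0,-.163,.027),W(0,-.233,.027))
E
```

```text
t 22.32 pos [0.601  0.0912 0.03  ] F [-0.3 -1.9  6.5] w 0.0094
 delta cm [ 0.04 -0.01  0.3 ] roll -0.03
 delta cm [0.04 6.99 0.3 ] roll -0.03
```

Call:
{"api": "drive_tool", "payload": {"delta_pos": [[0, 0.5, 0], [0, 1, 0], [0, 1.5, 0], [0, 2, 0], [0, 2.5, 0]], "roll": [0, 0, 0, 0, 0]}}

```text
time: 22.73
position: [0.6057, 0.1138, 0.03]
tool_rot: [-3.138, 0.0, 2.938]
ft_force: [-2.1, -6.6, 7.6]
grip_width: 0.0096
finger_force: 58.9
```

Call:
{"api": "drive_tool", "payload": {"delta_pos": [[0, 0.6, 0], [0, 1.2, 0], [0, 1.8, 0], [0, 2.4, 0], [0, 3, 0]], "roll": [0, 0, 0, 0, 0]}}

```text
time: 23.15
position: [0.6115, 0.142, 0.03]
tool_rot: [-3.137, -0.0, 2.938]
ft_force: [-2.1, -7.9, 8.7]
grip_width: 0.0101
finger_force: 59.0
```

Call:
{"api": "drive_tool", "payload": {"delta_pos": [[0, 0.3, 0], [0, 0.6, 0], [0, 0.9, 0], [0, 1.2, 0], [0, 1.2, 0]], "roll": [0, 0, 0, 0, 0]}}

```text
time: 23.57
position: [0.614, 0.1539, 0.03]
tool_rot: [-3.137, -0.0, 2.938]
ft_force: [-2.7, -7.7, 8.7]
grip_width: 0.0097
finger_force: 59.0
```

```bash
python3 - <<'E'
from h import *
s=read_state(); print("pull",(np.array(s["position"])-[.601,.0912,.03])@-Y, s["finger_force"],np.abs(s["qvel"]).max())
go(W(0,-.234,.03)); c=cams.calibration("wrist"); w=cams.capture("wrist"); t=cams.capture("top")
cv2.imwrite("pics/c9.png",np.vstack([w[:300],cv2.convertScaleAbs(cv2.resize(t[150:270,170:350],(560,300),interpolation=cv2.INTER_CUBIC),alpha=1.4)[:300]]))
E
```

```text
pull 0.06402939753563754 59.020771980285645 0.005348562123289436
t 23.57 pos [0.614  0.1539 0.03  ] F [-2.7 -7.7  8.7] w 0.0097
 delta cm [ 0.05  0.69 -0.  ] roll -0.1
```

View pics/c9.png

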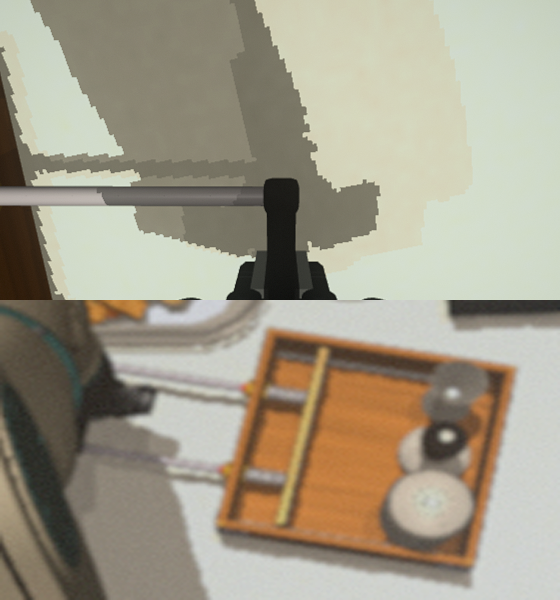

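All three items are standing in the row. The board is pulled about 64 mm and no red shows outside the bushings yet, so about 7 mm more.

Call:
{"api": "drive_tool", "payload": {"delta_pos": [[0, 0.2, 0], [0, 0.4, 0], [0, 0.6, 0], [0, 0.75, 0], [0, 0.75, 0]], "roll": [0, 0, 0, 0, 0]}}

```text
time: 24.08
position: [0.6153, 0.1605, 0.03]
tool_rot: [-3.136, -0.0, 2.938]
ft_force: [-2.1, -9.2, 7.8]
grip_width: 0.0101
finger_force: 59.1
```

Call:
{"api": "drive_tool", "payload": {"delta_pos": [[0, 0, 0], [0, 0, 0], [0, 0, 0], [0, 0, 0], [0, 0, 0]], "roll": [0, 0, 0, 0, 0]}}

```text
time: 24.5
position: [0.6153, 0.1603, 0.03]
tool_rot: [-3.136, -0.001, 2.938]
ft_force: [-2.9, -8.1, 9.9]
grip_width: 0.0096
finger_force: 59.1
```

```bash
python3 - <<'E'
from h import *
s=read_state(); print("pull",(np.array(s["position"])-[.601,.0912,.03])@-Y, s["finger_force"],np.abs(s["qvel"]).max())
t=cams.capture("top"); h=cv2.cvtColor(t,cv2.COLOR_BGR2HSV); c=cams.calibration("top")
y=((h[...,0]>18)&(h[...,0]<32)&(h[...,1]>70)&(h[...,2]>70)).astype(np.uint8); z=0*y; z[155:265,240:345]=y[155:265,240:345]
k=max(cv2.findContours(z,0,1)[0],key=cv2.contourArea); a=cv2.minAreaRect(k); print(a, "board y",(ray(c,*a[0],.059)-O)@Y)
q=ray(c,292.05,212.19,.059); print("board y at start",(q-O)@Y)
r=((h[...,1]>100)&((h[...,0]<6)|(h[...,0]>172))&(h[...,2]>60)); v=np.argwhere(r[165:245,190:300])+[165,190]
for p in v: d=ray(c,p[1],p[0],.034)-O; print(p,np.round([d@X,d@Y],3))
E
```

```text
pull 0.0705208415484892 59.06796097755432 0.0016964492518680152
((263.1346130371094, 207.32691955566406), (3.53009033203125, 64.52220916748047), 11.309932708740234) board y -0.05952987566961668
board y at start 0.01066796964051105
[183 246] [-0.048 -0.114]
[184 245] [-0.045 -0.116]
[184 246] [-0.046 -0.114]
[184 247] [-0.046 -0.111]
[185 245] [-0.043 -0.115]
[185 246] [-0.043 -0.113]
[185 247] [-0.044 -0.111]
[216 238] [ 0.037 -0.116]
[216 239] [ 0.036 -0.114]
[216 240] [ 0.036 -0.112]
[217 238] [ 0.039 -0.116]
[217 239] [ 0.039 -0.113]
[217 240] [ 0.038 -0.111]
[218 238] [ 0.042 -0.115]
[218 239] [ 0.041 -0.113]
[218 240] [ 0.041 -0.111]
```

The tool and the board (top camera) both read about 70 mm of pull. Both red bands are clear of the bushings and everything is at rest, so I'm handing in.

```bash
python3 -c "
from station import robot
print(robot.finish_job())"
```

```text
the job is handed in; nothing more can be done
None
```

The job is handed in at about 24.5 s: the shaker and tamper stand upright beside the bar measure, and the gripper is holding the clamp board about 70 mm out with both red bands clear. I don't have the judge's result.

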